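# Lock the nozzle head onto the cream depositor

### The arm

A 7-joint arm with a two-finger parallel gripper is mounted at the origin on the work surface. World frame = base frame: x ahead of the robot, y to its left, z up, the work surface at z = 0. Lengths are in m, angles in rad, forces in N, time in s.
With the tool pointing down it reaches from about 0.4 to 0.875 m from the base axis. Payload 4.4 kg.
Tool frame: the origin (TCP) lies midway between the tips of the shut fingers; the grasp point (between the pads) lies 19 mm behind it; z points along the fingers, y is the direction in which the jaws open and shut (so a half turn about z gives the same grasp; the last joint's range is limited). The gripper opens to 85 mm and grips with 20 to 120 N. Pads are 22 mm wide; open, the fingers measure 114 mm over their backs; the gripper's body (76 mm by 85 mm) begins 54 mm behind the grasp point. The pads swing forward as they close: fully open they stand 13 mm farther back than shut.
Start: joints at [1.275, 0.628, 0.038, 1.517, -0.027, 0.996, -0.02], TCP at [0.148, -0.633, 0.231] pointing down, gripper open.
Joint ranges: [-3.06, 3.06], [-0.37, 2.12], [-1.25, 1.32], [0.18, 2.47], [-1.1, 4.24], [0.23, 1.98], [-2.94, 2.94]. Speed limits (rad/s): [2.57, 2.57, 3.14, 3.14, 3.14, 3.14, 3.14].

### API

Orientations are given as a 3x3 rotation matrix whose columns are the frame's x, y, z axes.
In Python, from bench import observe, camera, finish_job gives the robot as it stands.
- The arm moves only by the tool arm_command, never from a script. Its argument "moves" is one flat list of numbers, 7 for each row, row after row: the turn, a rotation vector about the tool's x, y, z in degrees, then the shift along the tool's x, y, z in m, then the closure in counts, from 0 (fully open) to 255 (shut). A call has 1 to 5 rows; each row shifts and turns the pose as measured when the row begins, along the tool's axes as they then stand; what a row does not reach is not made up. A row lasts 1/8 s, in which the tool goes at most 62.5 mm and 10.7 degrees, less where a joint would pass 70% of its speed; a pose out of reach is approached as far as the arm can. A call is refused whole if a number of a shift passes 0.0625 or a number of a turn 10.7, either way. A call with a gripper value outside its range is refused whole. The fingers move at their own pace and stop on an object; "newtons" is the grip in N (left out, the last holds). Time passes only in rows, so rows that do not move let the fingers close. It gives the time, the measured TCP pose, the force and the opening at its end, in the units of the state.
- observe(): the state, without advancing time (a new reading comes with each control period).
- camera(name): name is "scene" or "top" or "wrist"; returns a dict with "pixels" (420x560x3 uint8, red, green, blue), "vertical_fov" (degrees; the focal length in pixels is half the picture's height over the tangent of half this angle, whatever the lens; pixels are square), "cx", "cy" (the principal point, pixels), "dist_coeffs" ([k1, k2, p1, p2, k3] as OpenCV has them; the pictures are not rectified), "rvec" (rotation vector, rad) and "tvec" (3), from world to camera coordinates, as OpenCV has them. Camera axes: x right, y down, z forward; pixel columns grow to the right and rows downward; lengths in m; the calibration is good to about 2 mm. A picture is of the moment at which its call begins. There is no depth.
- finish_job(): hands the job in, once; it reports no verdict.
The state is a dict: "t": time; "joint_positions": joint angles; "joint_velocities": joint speeds; "joint_efforts": joint torques, N m; "position": TCP position; "eef_rot": TCP orientation; "wrist_force": force on the tool from outside, world axes, zero at the start; "torque": the same for the moment, N m; "width": finger opening in m.
Only numpy, scipy, OpenCV 4.12 (cv2) and the standard library are available. Lean on these libraries where they do the work, as an engineer would, in place of code of your own. Each camera call takes 0.05 s, during which the arm holds its last target.

### The job

Refit the nozzle head of the depositor: slide it along its rails up to the two rubber seals, so that the pin of its draw bolt stands inside the open cam hook, then turn the winged cam clockwise, about half a turn, until the head is drawn firmly onto the seals. Stop when you feel it is tight: do not crush the seals by pushing or by over-turning, and leave the cake rings, the bowl and the scraper where they are.

Things in the scene. Friction and masses are not known exactly. Their poses are not given: they have to be found in the camera images.
- depositor: Fixed countertop cream depositor. Origin on the counter under the cam's axis; +x points from the nozzle head to the housing (the way the head is pushed and drawn), z up. Steel housing with hopper from x = 130 mm on, 430 mm high. Two support rails for the head: bars 12 mm wide at y = -40 and 40 mm, tops 120 mm above the counter, x = -240 to -50 mm. The cam stands between two product tubes.
- ports: Two steel tubes (40 mm diameter, y = -70 and 70 mm) with 50 mm flanges and black rubber ring seals facing the head. Origin midway between the seal faces, 75 mm before (-x) the cam's axis, 148 mm above the counter; axes as the depositor's. The seals stand out up to 2 mm more or less than that, unknown. Stiff, about 60 N per mm together; tight at 20 to 55 N, crushed above 55 N.
- nozzle_head: Loose steel nozzle head lying on the rails, 0.5 to 0.75 kg. Origin midway between its white shoes at rail height, below point head_center; +x towards the machine, z up. Guided by the rails with 1.5 mm side play; slides at 3 to 5 N. Starts 28 to 60 mm short of the seals; it meets them when its origin is about 115 mm before the cam's axis.
- head_center (a point): Centre of the head's manifold bar (44 mm along x, 190 mm along y, 44 mm high), 148 mm above the counter; three nozzles hang below it. The flat outer face lies 22 mm behind (-x of) this point: push it there, in the middle, along the depositor's +x.
- bolt_pin (a point): Upright pin (8 mm diameter) in the fork at the end of the head's draw bolt, 90 mm before (+x of) head_center, at the same height. With the head against the seals it stands 23 to 27.5 mm from the cam's axis; the hook can catch it only within 31 mm.
- cam_axis (a point): Point on the cam's upright axis at the height of hook and draw bolt, 148 mm above the counter. Fixed; axes as the depositor's.
- cam_wing (a point): Centre of the cam's upright steel wing, on the cam's axis, 190 mm above the counter. The wing is 70 mm long along this frame's x, 10 mm thick along y, 32 mm high (from 174 to 206 mm above the counter), on a 48 mm disc with its top at 174 mm: pinch it from above and turn it on the spot, or push its end round. Turns with the cam.
- cam (a joint): Cam angle, rad, clockwise from above. Starts at -0.3 to 0.25: hook open to the pin, wing about in line with the bolt. From 0.7 the hook gets behind the pin and draws it, 2.5 mm per rad after 1.3; end 4.1. Meets the seals at 1.5 to 3.3, tight 0.3 to 0.6 later. A push on the wing 30 mm off the axis takes some 2 N before, 14 to 18 N when tight, over 20 N may crush. Stays where left.
- ring_a_center (a point): Steel cake ring, 80 mm diameter, 45 mm high, standing on the pan under the head; point at its centre. Leave alone.
- ring_b_center (a point): The other cake ring, same size, on the other side of the pan; point at its centre. Leave alone.
- bowl_rim (a point): Steel bowl, 150 mm diameter, 70 mm high, on the counter; point at the centre of its mouth. Leave alone.
- scraper: Bench scraper lying on the counter: steel blade 75 x 110 mm with a black handle, about 18 mm high; origin under its middle. Leave alone.

How it is judged:
On the way:
1. the head is pushed up so that the bolt's pin stands inside the still open cam hook (within 31 mm of its axis) (horizontal distance between bolt_pin and cam_axis below 0.031 m and value of joint cam below 0.7 rad), for 0.2 s.
At the end, for the whole second after the job is handed in: The cam is turned at least 1.7 rad with the bolt's pin behind its hook (pin within 28 mm of the axis), the head sits level on its rails and presses on the two seals with 20 to 55 N together, and everything is still and let go (contact force between ports and nozzle_head between 20 and 55 N and value of joint cam above 1.7 rad and horizontal distance between bolt_pin and cam_axis below 0.028 m and velocity of joint cam below 0.05 rad/s and angle between head_center's own z axis and vertical below 0.06 rad and linear speed of nozzle_head below 0.01 m/s); the robot touches nothing.
It fails at once if the head presses on the seals with more than 55 N (seals crushed by pushing or over-turning) (contact force between ports and nozzle_head above 55 N).
It fails at once if the first cake ring is moved by more than 15 mm (distance of ring_a_center from where it was at the start of the episode above 0.015 m).
It fails at once if the second cake ring is moved by more than 15 mm (distance of ring_b_center from where it was at the start of the episode above 0.015 m).
It fails at once if the bowl is moved by more than 15 mm (distance of bowl_rim from where it was at the start of the episode above 0.015 m).
It fails at once if the scraper is moved by more than 15 mm (distance of scraper from where it was at the start of the episode above 0.015 m).
It also fails if it takes over 67 s, if anything falls off the work surface, if the arm or the gripper's body presses on something with over 40 N, if the wrist force passes 120 N, or if a joint passes its speed limit or range.

## Working session

There is one attempt and no reset: what is moved stays moved. The work goes in short steps, Python scripts to look and compute and a tool call to move; the robot and the scene stay as the last step left them, time stands still between calls to the robot, and variables do not carry over. Pictures are saved under pics/ and viewed, and the job is handed in when it is done.

Besides the shell and the picture viewer there is one more tool, called after "Request:" in YAML: its name, and indented under it one key for each argument. arm_command: Moves the arm, as the interface text tells. Its arguments: {"type":"object","properties":{"moves":{"type":"array"},"newtons":{"type":"number"}},"required":["moves"]}

```bash
mkdir -p pics; ls; python3 - <<'E'
from bench import observe,camera
import cv2,pickle
s=observe();print(s)
for n in("scene","top","wrist"):
    c=camera(n);cv2.imwrite(f"pics/{n}0.png",c["pixels"][:,:,::-1]);pickle.dump(c,open(f"pics/{n}0.pkl","wb"))
    print(n,{k:v for k,v in c.items() if k!="pixels"})
E
```

```text
pics
{'t': 0.0, 'joint_positions': array([ 1.27520538,  0.62931894,  0.0384104 ,  1.5183613 , -0.02699858,
        0.99629339, -0.02001138]), 'joint_velocities': array([ 0.00218811,  0.00075861,  0.00078848, -0.00060636,  0.00062754,
       -0.00084566, -0.00103466]), 'joint_efforts': array([-4.78182392e-04, -5.63418317e+01,  1.22608759e+00, -1.93454254e+01,
        1.10835434e-02,  1.04989790e-02, -1.77860721e-05]), 'position': array([ 0.1479586 , -0.6323021 ,  0.23040827]), 'eef_rot': array([[ 9.73710601e-01,  2.27788236e-01, -4.30175509e-04],
       [ 2.27788642e-01, -9.73708912e-01,  1.81376914e-03],
       [-5.71045283e-06, -1.86407534e-03, -9.99998263e-01]]), 'wrist_force': array([ 0.72856825,  0.4740095 , -0.27047002]), 'torque': array([ 0.00290311,  0.03338834, -0.00943237]), 'width': 0.08555115144800662}
scene {'vertical_fov': 56.612678085678695, 'cx': 276.660790719133, 'cy': 220.702777629895, 'dist_coeffs': array([-0.09900447,  0.        ,  0.        ,  0.        ,  0.        ]), 'rvec': array([ 1.99202138,  1.07119896, -0.53553522]), 'tvec': array([-0.50598904, -0.11628891,  1.04134852])}
top {'vertical_fov': 42.169884069595234, 'cx': 273.0425157850918, 'cy': 210.71088997734287, 'dist_coeffs': array([-0.12539723,  0.        ,  0.        ,  0.        ,  0.        ]), 'rvec': array([ 2.18890684, -2.20332581,  0.10023814]), 'tvec': array([0.19509891, 0.56671508, 1.20158871])}
wrist {'vertical_fov': 60.306416992075945, 'cx': 274.1453070215881, 'cy': 211.5767561961748, 'dist_coeffs': array([-0.04736659,  0.        ,  0.        ,  0.        ,  0.        ]), 'rvec': array([-2.26151582,  1.79311144,  0.28201411]), 'tvec': array([-0.64860853, -0.03782716,  0.37968381])}
```

View pics/scene0.png

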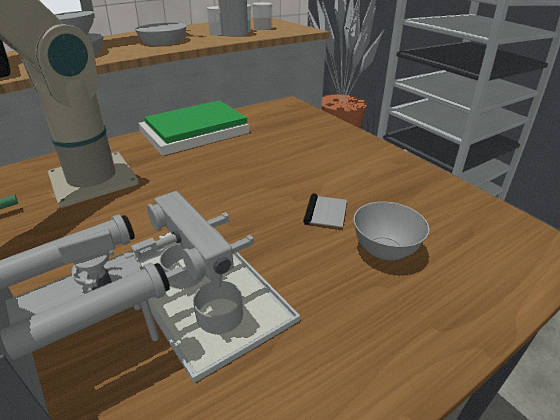

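View pics/top0.png

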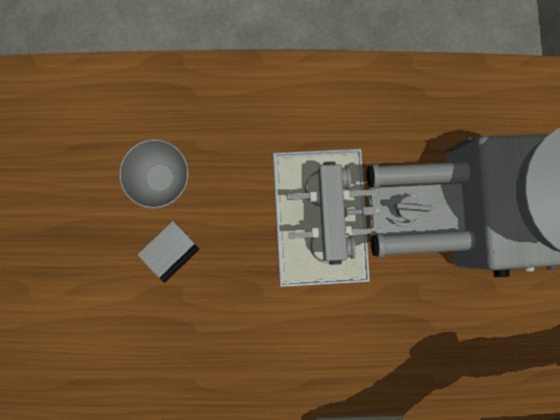

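View pics/wrist0.png

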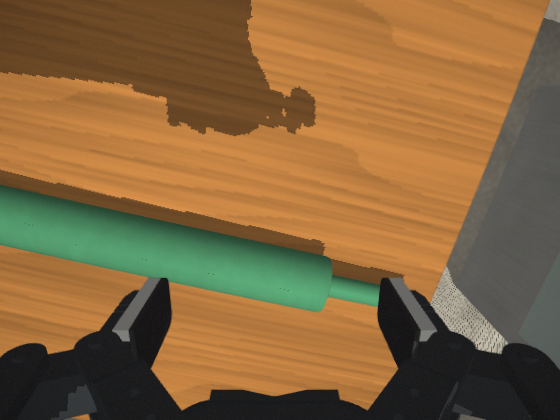

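```bash
cat > h.py <<'E'
import numpy as np,cv2
def K(c):
    h,w=c["pixels"].shape[:2];f=h/2/np.tan(np.radians(c["vertical_fov"])/2)
    return np.array([[f,0,c["cx"]],[0,f,c["cy"]],[0,0,1.]])
def ray(c,uv):
    uv=np.array(uv,float).reshape(-1,1,2)
    n=cv2.undistortPoints(uv,K(c),c["dist_coeffs"]).reshape(-1,2)
    R=cv2.Rodrigues(c["rvec"])[0];o=-R.T@c["tvec"]
    return o,np.c_[n,np.ones(len(n))]@R
def onz(c,uv,z):
    o,d=ray(c,uv);return o+d*((z-o[2])/d[:,2])[:,None]
def proj(c,P):
    return cv2.projectPoints(np.array(P,float).reshape(-1,3),c["rvec"],c["tvec"],K(c),c["dist_coeffs"])[0].reshape(-1,2)
E
python3 - <<'E'
import cv2,pickle
from h import *
t=cv2.imread('pics/top0.png');cv2.imwrite('pics/topz.png',cv2.resize(t[130:300,260:490],None,fx=3.4,fy=3.4,interpolation=cv2.INTER_CUBIC))
t=cv2.imread('pics/scene0.png');cv2.imwrite('pics/scenez.png',cv2.resize(t[180:390,0:300],None,fx=2.6,fy=2.6,interpolation=cv2.INTER_CUBIC))
c=pickle.load(open('pics/top0.pkl','rb'))
print(onz(c,[[331,163],[335,262],[410,208]],.17))
E
```

```text
[[ 0.65136442  0.07922284  0.17      ]
 [ 0.45609762  0.07422451  0.17      ]
 [ 0.56116023 -0.07737469  0.17      ]]
```

View pics/topz.png

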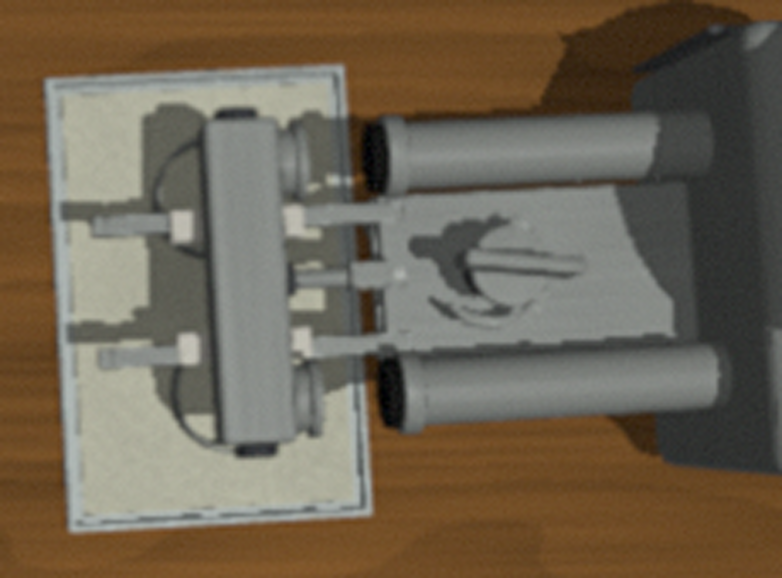

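View pics/scenez.png

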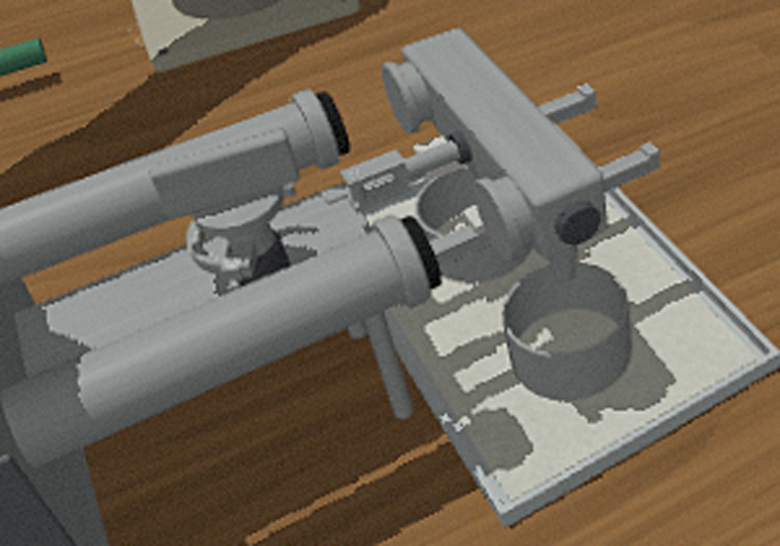

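```bash
python3 - <<'E'
import cv2
t=cv2.imread('pics/top0.png')
for n,(x,y,w,h) in dict(a=(310,155,66,66*3//4+60),b=(360,155,120,100)).items():
    s=min(800/w,600/h);s=int(s)
    z=cv2.resize(t[y:y+h,x:x+w],None,fx=s,fy=s,interpolation=cv2.INTER_CUBIC)
    for i in range(0,w,10):cv2.line(z,(i*s,0),(i*s,6),(0,0,255),1);cv2.putText(z,str(x+i),(i*s,16),0,.35,(0,255,255),1)
    for i in range(0,h,10):cv2.line(z,(0,i*s),(6,i*s),(0,0,255),1);cv2.putText(z,str(y+i),(8,i*s+4),0,.35,(0,255,255),1)
    print(n,s,z.shape);cv2.imwrite(f'pics/tz_{n}.png',z)
E
```

```text
a 5 (545, 330, 3)
b 6 (600, 720, 3)
```

View pics/tz_a.png

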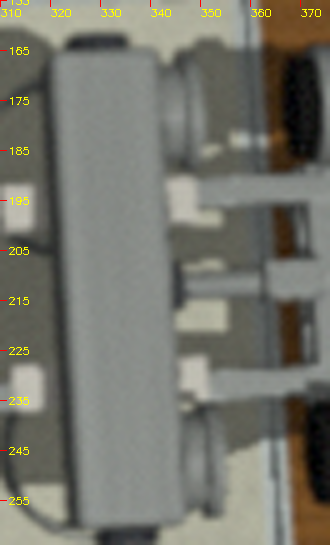

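View pics/tz_b.png

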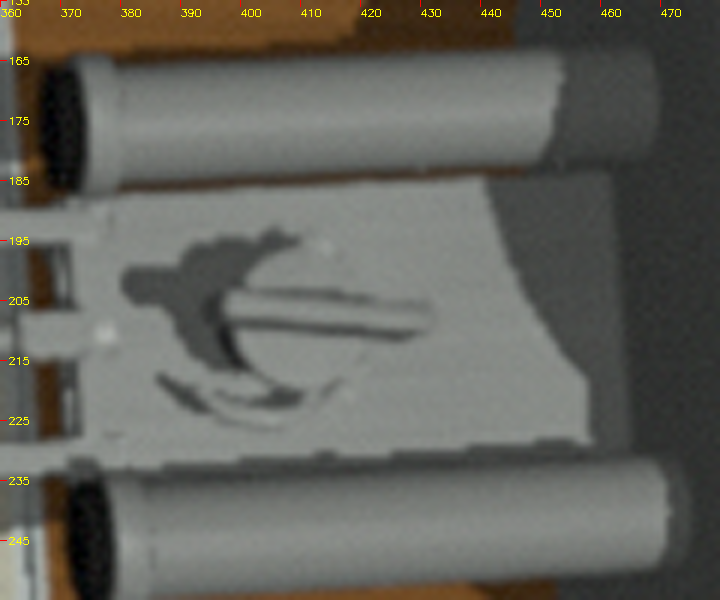

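```bash
python3 - <<'E'
import pickle
from h import *
c=pickle.load(open('pics/top0.pkl','rb'));s=pickle.load(open('pics/scene0.pkl','rb'))
b=lambda x,y:(360+x/6,155+y/6)
U=onz(c,[b(200,119),b(540,109)],.148);L=onz(c,[b(200,532.5),b(640,515)],.148)
for P in(U,L):d=P[1]-P[0];print(P,np.degrees(np.arctan2(d[1],d[0])))
W=onz(c,[b(219,305),b(430,322)],.206);print('wing',W,W.mean(0),np.linalg.norm(W[1]-W[0]))
d=W[1]-W[0];print(np.degrees(np.arctan2(d[1],d[0])))
a=lambda x,y:(310+x/5,155+y/5)
B=onz(c,[a(54,55),a(157,50),a(78,525),a(185,522)],.170);print('bar',B,B.mean(0))
d=B[2:].mean(0)-B[:2].mean(0);print(np.degrees(np.arctan2(d[1],d[0])),np.linalg.norm(d))
print('seal faces',onz(c,[b(42,120),b(75,540)],.148))
print('disc',onz(c,[b(238,310),b(360,320)],.174))
print('rails',onz(c,[(360,191.5),(360,231)],.12), 'pin',onz(c,[b(105,335)],.165))
print('scene proj of wing ends',proj(s,W))
E
```

```text
[[ 0.630524   -0.05075592  0.148     ]
 [ 0.63400412 -0.16958825  0.148     ]] -88.32251776414054
[[ 0.49079804 -0.04753376  0.148     ]
 [ 0.49496417 -0.20055654  0.148     ]] -88.44047734908672
wing [[ 0.56281996 -0.04108641  0.206     ]
 [ 0.55700025 -0.11006002  0.206     ]] [ 0.55991011 -0.07557322  0.206     ] 0.06921869570095553
-94.82295896727716
bar [[0.64540719 0.09959497 0.17      ]
 [0.64733274 0.05857132 0.17      ]
 [0.46018897 0.09264931 0.17      ]
 [0.46092411 0.05051493 0.17      ]] [0.55346325 0.07533263 0.17      ]
-177.68830692003365 0.18596476577411788
seal faces [[ 0.63024285  0.00343178  0.148     ]
 [ 0.48872585 -0.00497899  0.148     ]]
disc [[ 0.5636202  -0.05547904  0.174     ]
 [ 0.56009514 -0.09651622  0.174     ]]
rails [[0.5996469  0.01330138 0.12      ]
 [0.51792023 0.01481282 0.12      ]] pin [[ 0.55624612 -0.01280839  0.165     ]]
scene proj of wing ends [[110.00336853 228.99427971]
 [ 57.69952165 244.17674507]]
```

Request:
arm_command:
  moves: [0, 0, 0, 0, -0.05, -0.06, 255, 0, 0, 0, 0, -0.05, -0.06, 255, 0, 0, 0, 0, -0.05, -0.06, 255, 0, 0, 0, 0, -0.05, -0.06, 255, 0, 0, 0, 0, -0.01, -0.02, 255]
  newtons: 40

```text
t: 0.78
position: [0.1083, -0.4622, 0.4455]
eef_rot: [[0.974, 0.228, -0.003], [0.228, -0.974, 0.013], [-0.0, -0.013, -1.0]]
wrist_force: [-0.4, -1.0, -0.5]
width: 0.0002
```

Request:
arm_command:
  moves: [0, 0, -2, 0.01, -0.03, -0.05, 255, 0, 0, -8, 0.061, -0.004, -0.01, 255, 0, 0, -8, 0.061, -0.004, 0, 255, 0, 0, -8, 0.061, -0.004, 0, 255, 0, 0, -8, 0.061, -0.004, 0, 255]

```text
t: 1.4
position: [0.3194, -0.3051, 0.5105]
eef_rot: [[0.676, 0.737, -0.002], [0.737, -0.676, 0.006], [0.004, -0.005, -1.0]]
wrist_force: [0.5, -0.9, -0.9]
width: 0.0002
```

Request:
arm_command:
  moves: [0, 0, -8, 0.061, -0.004, 0, 255, 0, 0, -8, 0.061, -0.004, 0, 255, 0, 0, -8, 0.061, -0.004, 0, 255, 0, 0, -8, 0.061, -0.004, 0, 255, 0, 0, -8, 0.061, -0.004, 0, 255]

```text
t: 2.02
position: [0.4357, -0.0218, 0.5106]
eef_rot: [[0.021, 1.0, -0.002], [1.0, -0.021, 0.007], [0.007, -0.002, -1.0]]
wrist_force: [0.9, 0.4, 0.2]
width: 0.0
```

```bash
python3 - <<'E'
from bench import observe
s=observe();print(s['position'],s['eef_rot'],s['joint_positions'])
E
```

```text
[ 0.43568404 -0.02177768  0.51056924] [[ 0.02106573  0.99977584 -0.00212466]
 [ 0.99975272 -0.02105001  0.00716956]
 [ 0.00712322 -0.00227516 -0.99997204]] [ 0.48639093  0.12365261 -0.5755282   1.54432677  0.06002785  1.49501904
 -0.11134831]
```

Request:
arm_command:
  moves: [0, 0, -1.6, 0.055, 0.042, 0.0, 255, 0, 0, -1.6, 0.055, 0.042, 0.02, 255, 0, 0, 0, 0.055, 0.035, 0.06, 255, 0, 0, 0, 0, 0, 0.06, 255, 0, 0, 0, 0, 0, 0.06, 255]

```text
t: 2.65
position: [0.5365, 0.1246, 0.3311]
eef_rot: [[-0.045, 0.999, 0.009], [0.999, 0.045, 0.011], [0.011, 0.01, -1.0]]
wrist_force: [1.0, -0.5, -0.6]
width: -0.0001
```

```bash
python3 - <<'E'
from bench import observe,camera
import cv2,pickle
s=observe();print(s['position'],s['eef_rot'],s['joint_positions'])
for n in("scene","wrist"):
    c=camera(n);cv2.imwrite(f"pics/{n}1.png",c["pixels"][:,:,::-1]);pickle.dump(c,open(f"pics/{n}1.pkl","wb"))
E
```

```text
[0.5365264  0.12460212 0.33105862] [[-0.04499137  0.99894496  0.00920591]
 [ 0.9989321   0.04489004  0.0109333 ]
 [ 0.01050851  0.00968799 -0.99989785]] [ 0.15975535  0.43594346 -0.6446051   1.65595774  0.27753207  1.1310039
 -0.51077338]
```

View pics/scene1.png

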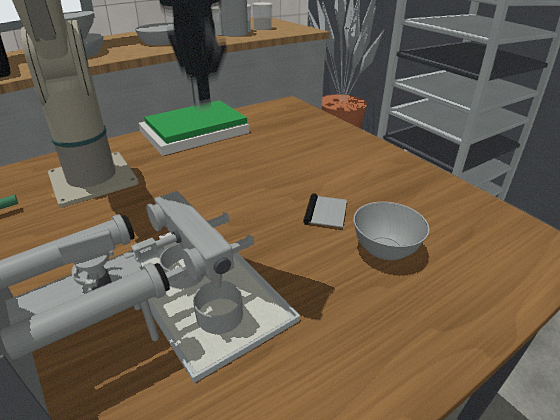

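View pics/wrist1.png

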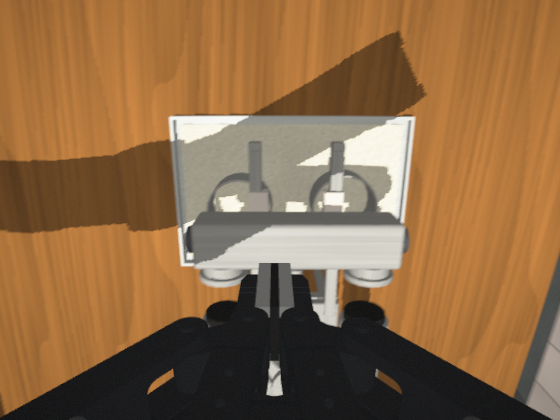

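```bash
python3 - <<'E'
import pickle
from h import *
c=pickle.load(open('pics/wrist1.pkl','rb'))
print(onz(c,[(196,213),(400,213),(192,265),(402,268)],.17))
E
```

```text
[[0.46569868 0.10408543 0.17      ]
 [0.64089976 0.11247344 0.17      ]
 [0.46109133 0.05463982 0.17      ]
 [0.65067134 0.06073105 0.17      ]]
```

Request:
arm_command:
  moves: [0, 0, 0.6, 0.02, 0.018, 0.02, 255, 0.5, -0.5, 0, 0, 0, 0.06, 255, 0, 0, 0, 0, 0, 0.06, 255, 0, 0, 0, 0, 0, 0.045, 255, 0, 0, 0, 0, 0, 0, 255]

```text
t: 3.38
position: [0.5598, 0.1447, 0.1496]
eef_rot: [[-0.028, 1.0, 0.006], [1.0, 0.028, 0.0], [0.0, 0.006, -1.0]]
wrist_force: [-0.7, 0.2, 0.1]
width: 0.0002
```

```bash
python3 - <<'E'
from bench import observe,camera
import cv2,pickle
s=observe();print(s['position'],s['eef_rot'],s['joint_positions'],s['wrist_force'])
for n in("scene","wrist"):
    c=camera(n);cv2.imwrite(f"pics/{n}2.png",c["pixels"][:,:,::-1]);pickle.dump(c,open(f"pics/{n}2.pkl","wb"))
E
```

```text
[0.55979882 0.14474267 0.14958762] [[-2.75512860e-02  9.99603615e-01  5.79140653e-03]
 [ 9.99620363e-01  2.75494482e-02  3.96885236e-04]
 [ 2.37177862e-04  5.80014260e-03 -9.99983151e-01]] [ 0.0302284   0.67435053 -0.52677664  1.79869222  0.46166587  0.78764575
 -0.70438706] [-0.65078353  0.21568444  0.07399468]
```

View pics/scene2.png

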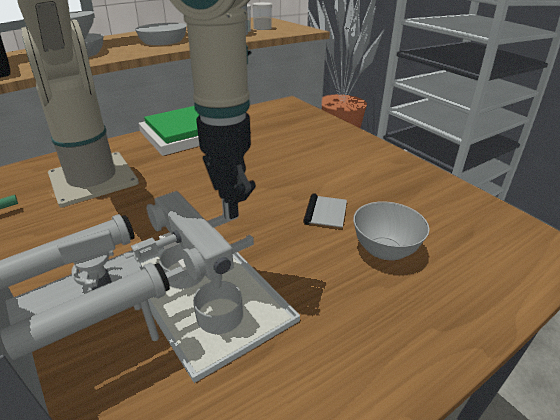

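View pics/wrist2.png

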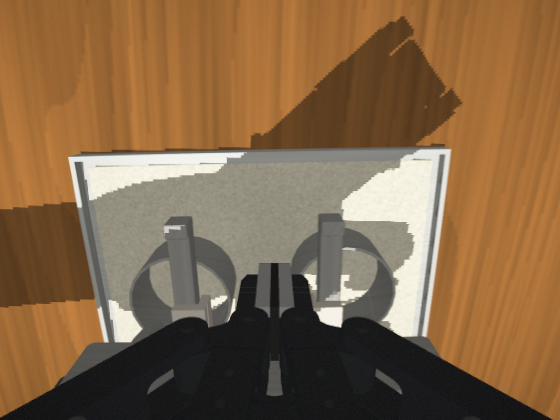

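Request:
arm_command:
  moves: [0, 0, -0.4, -0.01, -0.005, 0.01, 255, 0.3, 0, 0, -0.01, 0, 0, 255, 0, 0, 0, -0.005, 0, 0, 255, 0, 0, 0, -0.003, 0, 0, 255, 0, 0, 0, -0.003, 0, 0, 255]

```text
t: 4.1
position: [0.5623, 0.113, 0.1487]
eef_rot: [[-0.033, 0.999, 0.018], [0.999, 0.033, 0.004], [0.004, 0.018, -1.0]]
wrist_force: [-0.3, -0.5, 0.4]
width: 0.0
```

Request:
arm_command:
  moves: [0, 0, 0, -0.005, 0, 0, 255, 0, 0, 0, -0.005, 0, 0, 255, 0, 0, 0, -0.005, 0, 0, 255]

```text
t: 4.47
position: [0.5631, 0.1001, 0.1488]
eef_rot: [[-0.035, 0.999, 0.019], [0.999, 0.035, 0.008], [0.008, 0.019, -1.0]]
wrist_force: [0.1, 2.7, -0.2]
width: -0.0001
```

Request:
arm_command:
  moves: [0, 0, 0, 0.008, 0, 0, 255, 1, 0, 0, 0, -0.01, 0.01, 255, 0.5, 0, 0, 0, -0.002, 0.004, 255, 0, 0, 0, 0, 0, 0, 255]

```text
t: 4.97
position: [0.5492, 0.1062, 0.133]
eef_rot: [[-0.034, 0.999, -0.011], [0.999, 0.034, 0.004], [0.004, -0.011, -1.0]]
wrist_force: [0.8, -1.0, -0.6]
width: 0.0003
```

Request:
arm_command:
  moves: [-0.5, 0, 0, -0.008, 0.005, -0.002, 255, 0, 0, 0, -0.006, 0, 0, 255, 0, 0, 0, -0.006, 0, 0, 255, 0, 0, 0, -0.006, 0, 0, 255]

```text
t: 5.48
position: [0.5558, 0.0808, 0.1351]
eef_rot: [[-0.035, 0.999, -0.001], [0.999, 0.035, 0.007], [0.007, -0.001, -1.0]]
wrist_force: [0.1, 3.6, -1.8]
width: -0.0
```

Request:
arm_command:
  moves: [0, 0, 0, -0.004, -0.001, 0, 255, 0, 0, 0, -0.004, 0, 0, 255]

```text
t: 5.72
position: [0.5552, 0.0721, 0.1352]
eef_rot: [[-0.035, 0.999, -0.001], [0.999, 0.035, 0.008], [0.008, -0.0, -1.0]]
wrist_force: [-0.4, 3.6, -1.2]
width: -0.0
```

```bash
cat > snap.py <<'E'
import sys,cv2,pickle
from bench import observe,camera
k=sys.argv[1];s=observe();print(s['t'],s['position'].round(4),s['wrist_force'].round(2),s['torque'].round(3),s['joint_positions'].round(3),s['width'])
for a in sys.argv[2:]:
    n,x,y,w,h=a.split(',');x,y,w,h=map(int,(x,y,w,h))
    c=camera(n);pickle.dump(c,open(f"pics/{n}_{k}.pkl","wb"))
    z=c["pixels"][y:y+h,x:x+w,::-1];f=int(min(800/w,600/h));z=cv2.resize(z,None,fx=f,fy=f,interpolation=cv2.INTER_CUBIC)
    for i in range(0,w,10):cv2.putText(z,str(x+i),(i*f,10),0,.3,(0,255,255),1);cv2.line(z,(i*f,0),(i*f,4),(0,0,255),1)
    for i in range(0,h,10):cv2.putText(z,str(y+i),(5,i*f+4),0,.3,(0,255,255),1);cv2.line(z,(0,i*f),(4,i*f),(0,0,255),1)
    cv2.imwrite(f"pics/{n}_{k}.png",z)
E
python3 snap.py p1 top,310,150,130,100
```

```text
5.725 [0.5552 0.0721 0.1352] [-0.36  3.63 -1.25] [0.534 0.02  0.057] [ 0.166  0.677 -0.532  1.855  0.48   0.738 -0.596] -1.1459743804237672e-05
```

View pics/top_p1.png

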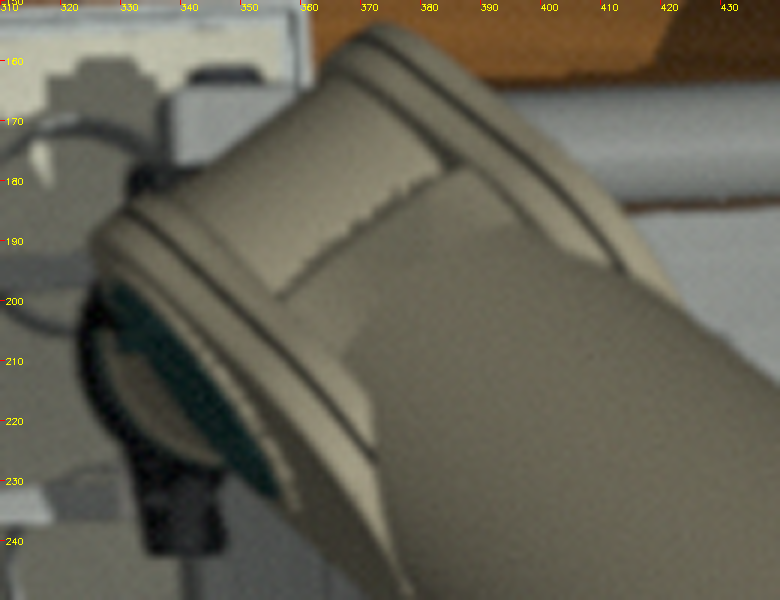

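Request:
arm_command:
  moves: [0, 0, 0, -0.003, 0, 0, 255]

```text
t: 5.9
position: [0.5552, 0.0693, 0.1352]
eef_rot: [[-0.035, 0.999, -0.001], [0.999, 0.035, 0.009], [0.009, -0.0, -1.0]]
wrist_force: [-1.1, 10.2, -0.5]
width: 0.0001
```

Request:
arm_command:
  moves: [0, 0, 0, -0.002, 0, 0, 255]

```text
t: 6.02
position: [0.5552, 0.0694, 0.1353]
eef_rot: [[-0.036, 0.999, -0.0], [0.999, 0.036, 0.012], [0.012, 0.0, -1.0]]
wrist_force: [0.0, 7.2, -2.0]
width: -0.0001
```

```bash
python3 snap.py p2 scene,50,190,200,150
```

```text
6.025 [0.5552 0.0694 0.1353] [ 0.03  7.24 -2.04] [1.41  0.047 0.01 ] [ 0.176  0.677 -0.535  1.856  0.478  0.736 -0.587] -0.0001254623641026911
```

View pics/scene_p2.png

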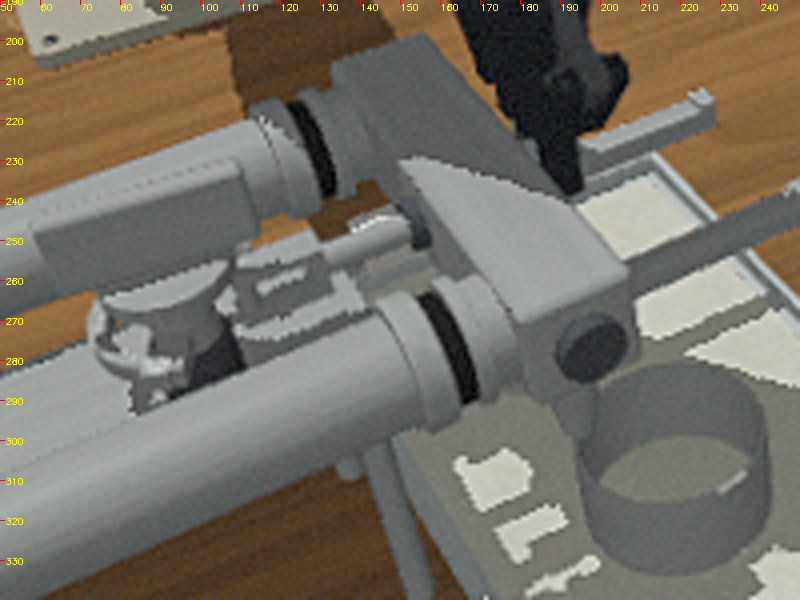

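Request:
arm_command:
  moves: [0, 0, 0, 0, 0, 0, 255, 0, 0, 0, 0.03, 0, 0, 255, 0, 0, 0, 0.02, 0, -0.02, 200, 0, 0, 0, 0, 0, -0.06, 0, 0, 0, 0, 0, 0, -0.06, 0]

```text
t: 6.7
position: [0.5513, 0.1128, 0.2744]
eef_rot: [[-0.033, 0.999, -0.012], [0.999, 0.033, 0.001], [0.002, -0.012, -1.0]]
wrist_force: [1.5, -0.7, -0.3]
width: 0.0541
```

```bash
python3 snap.py p3 top,310,150,130,100
```

```text
6.7 [0.5513 0.1128 0.2744] [ 1.54 -0.72 -0.31] [-0.035 -0.126  0.039] [ 0.157  0.521 -0.626  1.688  0.335  1.054 -0.544] 0.0540923171519257
```

View pics/top_p3.png

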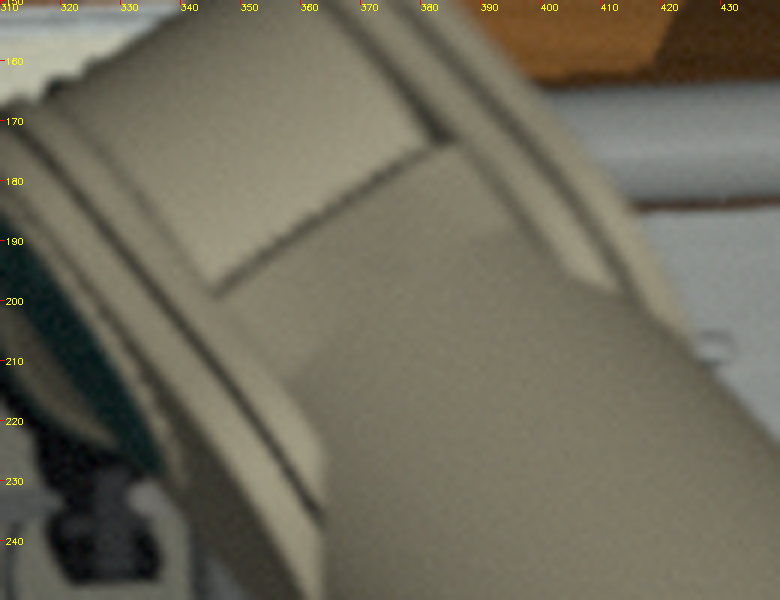

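Request:
arm_command:
  moves: [0, 0, 2, -0.06, 0.002, 0, 0, 0, 0, 2, -0.06, 0.002, 0, 0, 0, 0, 2, -0.05, 0.002, 0, 0, 0, 0, 0.8, -0.01, 0.0, 0, 0, 0, 0, 0, 0, 0, 0, 0]

```text
t: 7.38
position: [0.5612, -0.0747, 0.2853]
eef_rot: [[0.092, 0.996, 0.006], [0.996, -0.092, -0.003], [-0.002, 0.006, -1.0]]
wrist_force: [0.2, 1.1, -0.0]
width: 0.0856
```

```bash
python3 snap.py p4 wrist,0,0,560,420 scene,0,0,560,420; python3 -c "
from bench import observe
print(observe()['eef_rot'])"
```

```text
7.375 [ 0.5612 -0.0747  0.2853] [ 0.19  1.07 -0.04] [ 0.012 -0.051  0.053] [ 0.465  0.498 -0.586  1.681  0.313  1.051 -0.313] 0.08559772584797433
[[ 0.08894583  0.99601807  0.00605373]
 [ 0.99603556 -0.08893591 -0.00188773]
 [-0.00134182  0.00619764 -0.99997989]]
```

View pics/wrist_p4.png

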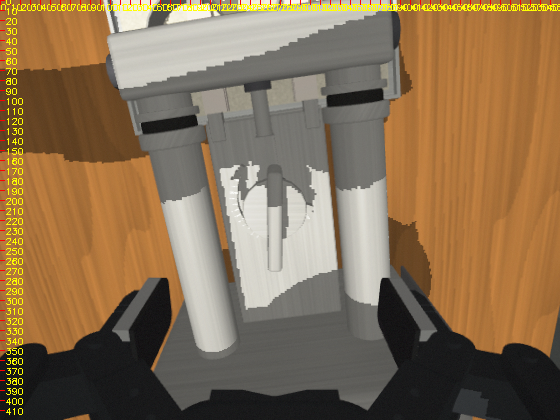

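View pics/scene_p4.png

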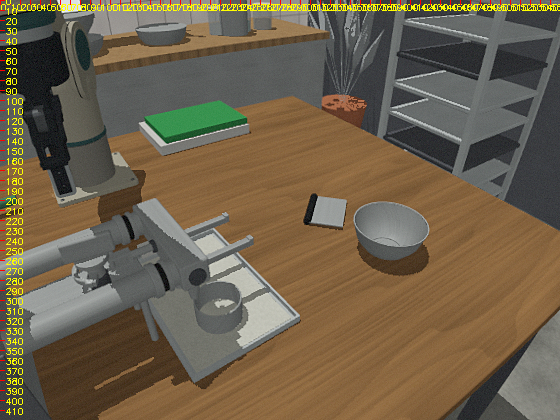

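```bash
python3 - <<'E'
import pickle
from h import *
c=pickle.load(open('pics/wrist_p4.pkl','rb'))
W=onz(c,[(274.5,164),(274.5,270)],.206);print(W,W.mean(0))
print('bolt',onz(c,[(263,134)],.16),'bar',onz(c,[(108,30),(388,12),(117,95),(392,68)],.17), 'disc',onz(c,[(243,208),(310,208)],.174))
E
python3 - <<'E'
import cv2
t=cv2.imread('pics/wrist_p4.png')
cv2.imwrite('pics/wz.png',cv2.resize(t[70:290,190:370],None,fx=2.7,fy=2.7,interpolation=cv2.INTER_CUBIC))
E
```

```text
[[ 0.5669278  -0.03608789  0.206     ]
 [ 0.56030597 -0.10821938  0.206     ]] [ 0.56361688 -0.07215363  0.206     ]
bolt [[ 0.56015023 -0.02179174  0.16      ]] bar [[0.46629825 0.056062   0.17      ]
 [0.64862899 0.04962135 0.17      ]
 [0.46376479 0.01508483 0.17      ]
 [0.65098266 0.01501593 0.17      ]] disc [[ 0.54065597 -0.07216473  0.174     ]
 [ 0.58954989 -0.07675445  0.174     ]]
```

View pics/wz.png

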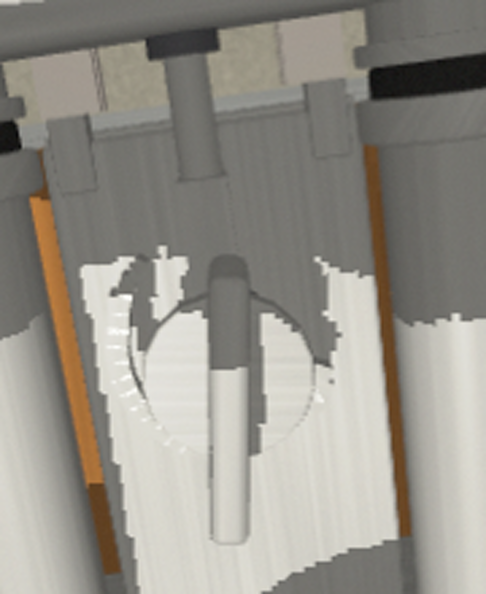

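Request:
arm_command:
  moves: [0.3, 0, 0, 0.001, 0.001, 0.05, 0, 0, 0, 0, 0, 0, 0.035, 0, 0, 0, 0, 0, 0, 0.01, 0, 0, 0, 0, 0, 0, 0, 0]

```text
t: 7.98
position: [0.5651, -0.0646, 0.1902]
eef_rot: [[0.078, 0.997, 0.005], [0.997, -0.078, 0.001], [0.001, 0.005, -1.0]]
wrist_force: [0.7, -0.1, -0.4]
width: 0.0856
```

Request:
arm_command:
  moves: [0, 0, 0.6, -0.01, -0.003, 0.008, 0, 0, 0, 0, 0, 0, 0, 0]

```text
t: 8.22
position: [0.5625, -0.0746, 0.1838]
eef_rot: [[0.088, 0.996, 0.009], [0.996, -0.088, 0.0], [0.001, 0.009, -1.0]]
wrist_force: [-0.6, -0.1, -0.5]
width: 0.0854
```

Close on the wing.

Request:
arm_command:
  moves: [0, 0, 0, 0, 0, 0.004, 255, 0, 0, 0, 0, 0, 0, 255, 0, 0, 0, 0, 0, 0, 255, 0, 0, 0, 0, 0, 0, 255, 0, 0, 0, 0, 0, 0, 255]
  newtons: 60

```text
t: 8.85
position: [0.5621, -0.0747, 0.1812]
eef_rot: [[0.089, 0.996, 0.009], [0.996, -0.089, -0.0], [0.001, 0.009, -1.0]]
wrist_force: [-4.0, 0.1, 4.5]
width: 0.0088
```

```bash
python3 snap.py p5 wrist,0,0,560,420
```

```text
8.85 [ 0.5621 -0.0747  0.1812] [-3.97  0.1   4.47] [ 0.053  1.075 -0.03 ] [ 0.424  0.614 -0.529  1.805  0.408  0.824 -0.394] 0.00884971061938811
```

View pics/wrist_p5.png

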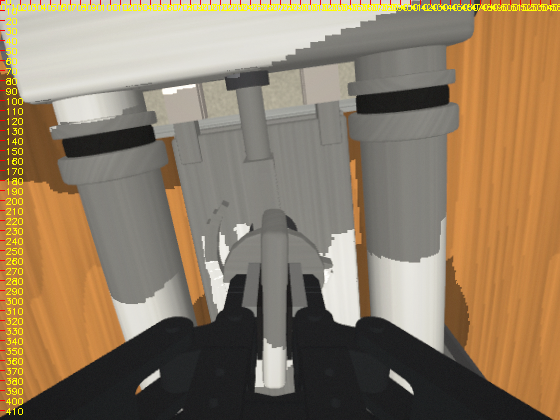

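Request:
arm_command:
  moves: [0, 0, 6, 0, -0.0005, 0, 255, 0, 0, 6, 0, 0, 0, 255, 0, 0, 6, 0, 0, 0, 255, 0, 0, 6, 0, 0, 0, 255]

```text
t: 9.4
position: [0.5631, -0.0751, 0.1812]
eef_rot: [[0.496, 0.868, 0.012], [0.868, -0.496, -0.0], [0.006, 0.01, -1.0]]
wrist_force: [0.3, 0.8, 0.6]
width: 0.0092
```

```bash
cat > st.py <<'E'
from bench import observe
import numpy as np
s=observe();R=s['eef_rot'];a=np.degrees(np.arctan2(R[1,1],R[0,1]))
print('t',s['t'],'pos',s['position'].round(4),'F',s['wrist_force'].round(2),'T',s['torque'].round(3),'j',s['joint_positions'].round(3),'w',round(s['width'],4),'jawdeg',a.round(2),'tilt',R[:,2].round(3))
E
python3 st.py
```

```text
t 9.4 pos [ 0.5631 -0.0751  0.1812] F [0.32 0.82 0.6 ] T [-0.045  0.481  0.098] j [ 0.349  0.594 -0.409  1.807  0.318  0.793 -0.739] w 0.0092 jawdeg -29.77 tilt [ 0.012 -0.    -1.   ]
```

Request:
arm_command:
  moves: [0, 0, 8, 0, 0, 0, 255, 0, 0, 8, 0, 0, 0, 255, 0, 0, 8, 0, 0, 0, 255, 0, 0, 8, 0, 0, 0, 255]

```text
t: 9.9
position: [0.564, -0.0761, 0.1812]
eef_rot: [[0.889, 0.458, 0.013], [0.458, -0.889, -0.002], [0.011, 0.008, -1.0]]
wrist_force: [-0.6, -1.3, -0.4]
width: 0.0093
```

```bash
python3 st.py;python3 snap.py p6 wrist,0,0,560,420
```

```text
t 9.9 pos [ 0.564  -0.0761  0.1812] F [-0.61 -1.3  -0.38] T [-0.212  0.593  0.068] j [ 0.245  0.576 -0.245  1.809  0.194  0.766 -1.195] w 0.0093 jawdeg -62.72 tilt [ 0.013 -0.002 -1.   ]
9.9 [ 0.564  -0.0761  0.1812] [-0.61 -1.3  -0.38] [-0.212  0.593  0.068] [ 0.245  0.576 -0.245  1.809  0.194  0.766 -1.195] 0.009279329881288339
```

View pics/wrist_p6.png

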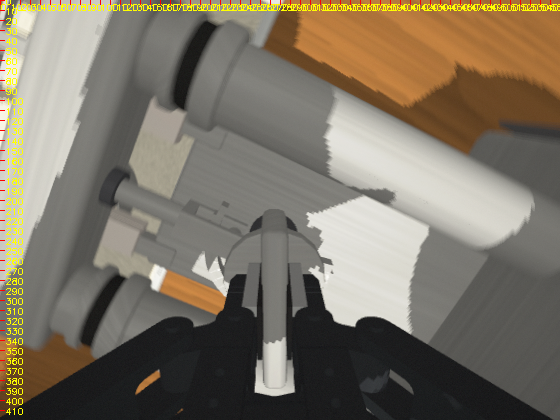

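Request:
arm_command:
  moves: [0, 0, 8, 0, 0, 0, 255, 0, 0, 8, 0, 0, 0, 255]

```text
t: 10.2
position: [0.5643, -0.0768, 0.1812]
eef_rot: [[0.982, 0.188, 0.014], [0.188, -0.982, -0.004], [0.013, 0.006, -1.0]]
wrist_force: [0.3, -1.9, 1.3]
width: 0.0088
```

```bash
python3 st.py
```

```text
t 10.2 pos [ 0.5643 -0.0768  0.1812] F [ 0.34 -1.86  1.29] T [-0.166  0.649  0.067] j [ 0.191  0.571 -0.162  1.81   0.131  0.757 -1.422] w 0.0088 jawdeg -79.16 tilt [ 0.014 -0.004 -1.   ]
```

Request:
arm_command:
  moves: [0, 0, 6, 0, 0, 0, 255, 0, 0, 4, 0, 0, 0, 255]

```text
t: 10.45
position: [0.5644, -0.0773, 0.1812]
eef_rot: [[1.0, 0.013, 0.013], [0.013, -1.0, -0.005], [0.013, 0.005, -1.0]]
wrist_force: [-2.4, 0.1, 0.7]
width: 0.009
```

```bash
python3 st.py
```

```text
t 10.45 pos [ 0.5644 -0.0773  0.1812] F [-2.39  0.08  0.65] T [-0.08   0.618  0.037] j [ 0.158  0.569 -0.111  1.811  0.093  0.753 -1.56 ] w 0.009 jawdeg -89.23 tilt [ 0.013 -0.005 -1.   ]
```

Request:
arm_command:
  moves: [0, 0, 5, 0, 0, 0, 255, 0, 0, 4, 0, 0, 0, 255]

```text
t: 10.7
position: [0.5643, -0.0777, 0.1812]
eef_rot: [[0.99, -0.143, 0.013], [-0.143, -0.99, -0.006], [0.014, 0.004, -1.0]]
wrist_force: [0.0, -0.7, 1.8]
width: 0.0087
```

```bash
python3 st.py
```

```text
t 10.7 pos [ 0.5643 -0.0777  0.1812] F [ 0.04 -0.65  1.77] T [-0.004  0.64   0.025] j [ 0.128  0.568 -0.065  1.811  0.058  0.751 -1.684] w 0.0087 jawdeg -98.22 tilt [ 0.013 -0.006 -1.   ]
```

Request:
arm_command:
  moves: [0, 0, 5, 0, 0, 0, 255, 0, 0, 4, 0, 0, 0, 255]

```text
t: 10.95
position: [0.5642, -0.078, 0.1812]
eef_rot: [[0.955, -0.296, 0.013], [-0.296, -0.955, -0.006], [0.014, 0.002, -1.0]]
wrist_force: [-0.1, -0.1, 2.4]
width: 0.009
```

```bash
python3 st.py
```

```text
t 10.95 pos [ 0.5642 -0.078   0.1812] F [-0.11 -0.06  2.44] T [-0.029  0.758  0.076] j [ 0.098  0.567 -0.02   1.812  0.023  0.749 -1.807] w 0.009 jawdeg -107.21 tilt [ 0.013 -0.006 -1.   ]
```

Request:
arm_command:
  moves: [0, 0, 4, 0, 0, 0, 255, 0, 0, 3, 0, 0, 0, 255]

```text
t: 11.2
position: [0.5641, -0.0784, 0.1812]
eef_rot: [[0.913, -0.409, 0.012], [-0.409, -0.913, -0.007], [0.014, 0.002, -1.0]]
wrist_force: [-0.9, 0.1, 1.2]
width: 0.0093
```

```bash
python3 st.py
```

```text
t 11.2 pos [ 0.5641 -0.0784  0.1812] F [-0.88  0.12  1.2 ] T [0.041 0.659 0.112] j [ 0.075  0.568  0.015  1.813 -0.003  0.749 -1.902] w 0.0093 jawdeg -114.13 tilt [ 0.012 -0.007 -1.   ]
```

Request:
arm_command:
  moves: [0, 0, 4, 0, 0, 0, 255, 0, 0, 3, 0, 0, 0, 255]

```text
t: 11.45
position: [0.564, -0.0786, 0.1812]
eef_rot: [[0.857, -0.516, 0.011], [-0.516, -0.857, -0.008], [0.014, 0.001, -1.0]]
wrist_force: [-1.4, -1.1, 1.8]
width: 0.0089
```

```bash
python3 st.py
```

```text
t 11.45 pos [ 0.564  -0.0786  0.1812] F [-1.39 -1.15  1.75] T [0.007 0.585 0.099] j [ 0.052  0.569  0.051  1.813 -0.03   0.749 -1.996] w 0.0089 jawdeg -121.05 tilt [ 0.011 -0.008 -1.   ]
```

Request:
arm_command:
  moves: [0, 0, 4, 0, 0, 0, 255, 0, 0, 3, 0, 0, 0, 255]

```text
t: 11.7
position: [0.5638, -0.0789, 0.1812]
eef_rot: [[0.789, -0.615, 0.011], [-0.615, -0.789, -0.008], [0.014, 0.0, -1.0]]
wrist_force: [-0.4, -0.5, 2.0]
width: 0.0086
```

```bash
python3 st.py
```

```text
t 11.7 pos [ 0.5638 -0.0789  0.1812] F [-0.41 -0.53  1.99] T [0.083 0.665 0.106] j [ 0.029  0.57   0.086  1.814 -0.057  0.749 -2.09 ] w 0.0086 jawdeg -127.94 tilt [ 0.011 -0.008 -1.   ]
```

Request:
arm_command:
  moves: [0, 0, 4, 0, 0, 0, 255, 0, 0, 3, 0, 0, 0, 255]

```text
t: 11.95
position: [0.5635, -0.0791, 0.1812]
eef_rot: [[0.71, -0.704, 0.01], [-0.704, -0.71, -0.009], [0.013, -0.0, -1.0]]
wrist_force: [-0.9, -0.9, 2.0]
width: 0.0091
```

```bash
python3 st.py
```

```text
t 11.95 pos [ 0.5635 -0.0791  0.1812] F [-0.85 -0.95  2.02] T [0.06  0.708 0.248] j [ 0.006  0.571  0.121  1.814 -0.084  0.751 -2.184] w 0.0091 jawdeg -134.78 tilt [ 0.01  -0.009 -1.   ]
```

Request:
arm_command:
  moves: [0, 0, 3, 0, 0, 0, 255]

```text
t: 12.08
position: [0.5634, -0.0791, 0.1812]
eef_rot: [[0.673, -0.739, 0.009], [-0.739, -0.673, -0.01], [0.013, -0.0, -1.0]]
wrist_force: [-0.8, -0.7, 1.6]
width: 0.0087
```

```bash
python3 st.py
```

```text
t 12.075 pos [ 0.5634 -0.0791  0.1812] F [-0.78 -0.69  1.61] T [0.055 0.646 0.289] j [-0.004  0.572  0.136  1.814 -0.095  0.751 -2.224] w 0.0087 jawdeg -137.67 tilt [ 0.009 -0.01  -1.   ]
```

Request:
arm_command:
  moves: [0, 0, 3, 0, 0, 0, 255]

```text
t: 12.2
position: [0.5633, -0.0792, 0.1812]
eef_rot: [[0.635, -0.772, 0.009], [-0.772, -0.635, -0.01], [0.013, -0.0, -1.0]]
wrist_force: [-1.6, -0.8, 2.7]
width: 0.009
```

```bash
python3 st.py
```

```text
t 12.2 pos [ 0.5633 -0.0792  0.1812] F [-1.58 -0.79  2.7 ] T [0.138 0.648 0.355] j [-0.014  0.573  0.151  1.815 -0.106  0.752 -2.263] w 0.009 jawdeg -140.55 tilt [ 0.009 -0.01  -1.   ]
```

Request:
arm_command:
  moves: [0, 0, 2.5, 0, 0, 0, 255]

```text
t: 12.32
position: [0.5632, -0.0793, 0.1812]
eef_rot: [[0.602, -0.798, 0.009], [-0.798, -0.602, -0.01], [0.013, -0.001, -1.0]]
wrist_force: [-1.3, -1.7, 1.4]
width: 0.0088
```

```bash
python3 st.py
```

```text
t 12.325 pos [ 0.5632 -0.0793  0.1812] F [-1.31 -1.68  1.45] T [0.123 0.655 0.372] j [-0.023  0.574  0.164  1.815 -0.116  0.753 -2.296] w 0.0088 jawdeg -142.98 tilt [ 0.009 -0.01  -1.   ]
```

Request:
arm_command:
  moves: [0, 0, 2.5, 0, 0, 0, 255]

```text
t: 12.45
position: [0.5632, -0.0794, 0.1812]
eef_rot: [[0.566, -0.824, 0.008], [-0.824, -0.566, -0.011], [0.013, -0.001, -1.0]]
wrist_force: [-0.3, -1.4, 2.6]
width: 0.0086
```

```bash
python3 st.py
```

```text
t 12.45 pos [ 0.5632 -0.0794  0.1812] F [-0.31 -1.38  2.62] T [0.089 0.769 0.445] j [-0.031  0.575  0.177  1.815 -0.126  0.754 -2.331] w 0.0086 jawdeg -145.52 tilt [ 0.008 -0.011 -1.   ]
```

Request:
arm_command:
  moves: [0, 0, 2, 0, 0, 0, 255]

```text
t: 12.58
position: [0.5631, -0.0794, 0.1812]
eef_rot: [[0.536, -0.844, 0.008], [-0.844, -0.536, -0.011], [0.013, -0.001, -1.0]]
wrist_force: [-1.2, -1.0, 2.6]
width: 0.0085
```

```bash
python3 st.py
```

```text
t 12.575 pos [ 0.5631 -0.0794  0.1812] F [-1.16 -1.03  2.63] T [0.048 0.65  0.454] j [-0.038  0.575  0.187  1.815 -0.134  0.754 -2.359] w 0.0085 jawdeg -147.59 tilt [ 0.008 -0.011 -1.   ]
```

Request:
arm_command:
  moves: [0, 0, 0, 0, 0, 0, 0, 0, 0, 0, 0, 0, 0, 0, 0, 0, 0, 0, 0, 0, 0, 0, 0, 0, 0, 0, 0, 0]

```text
t: 13.08
position: [0.5646, -0.0789, 0.1811]
eef_rot: [[0.535, -0.845, 0.011], [-0.845, -0.535, -0.01], [0.015, -0.004, -1.0]]
wrist_force: [0.2, -0.2, -1.3]
width: 0.0802
```

```bash
python3 st.py
```

```text
t 13.075 pos [ 0.5646 -0.0789  0.1811] F [ 0.18 -0.18 -1.34] T [ 0.009 -0.031 -0.03 ] j [-0.038  0.576  0.187  1.814 -0.136  0.751 -2.36 ] w 0.0802 jawdeg -147.66 tilt [ 0.011 -0.01  -1.   ]
```

Request:
arm_command:
  moves: [0, 0, 0, 0, 0, -0.04, 0, 0, 0, 0, 0, 0, -0.05, 0, 0, 0, 0, 0, 0, -0.03, 0, 0, 0, 0, 0, 0, 0, 0]

```text
t: 13.58
position: [0.5633, -0.0777, 0.304]
eef_rot: [[0.535, -0.845, 0.011], [-0.845, -0.535, -0.01], [0.014, -0.004, -1.0]]
wrist_force: [-0.8, 0.0, -1.0]
width: 0.0854
```

```bash
python3 st.py; python3 snap.py p7 wrist,0,0,560,420 scene,50,190,200,150
```

```text
t 13.575 pos [ 0.5633 -0.0777  0.304 ] F [-0.78  0.02 -1.02] T [ 0.029 -0.014  0.026] j [-0.066  0.436  0.221  1.669 -0.098  1.036 -2.394] w 0.0854 jawdeg -147.68 tilt [ 0.011 -0.01  -1.   ]
13.575 [ 0.5633 -0.0777  0.304 ] [-0.78  0.02 -1.02] [ 0.029 -0.014  0.026] [-0.066  0.436  0.221  1.669 -0.098  1.036 -2.394] 0.08535737467443807
```

View pics/wrist_p7.png

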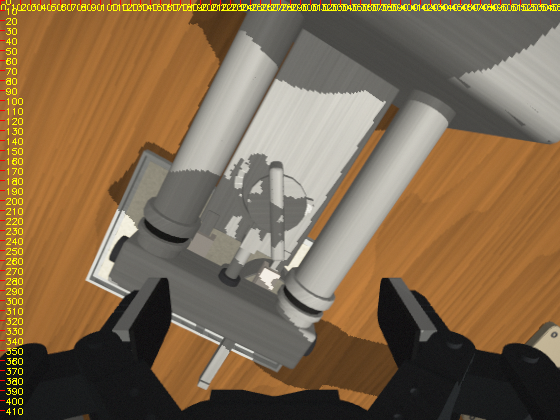

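View pics/scene_p7.png

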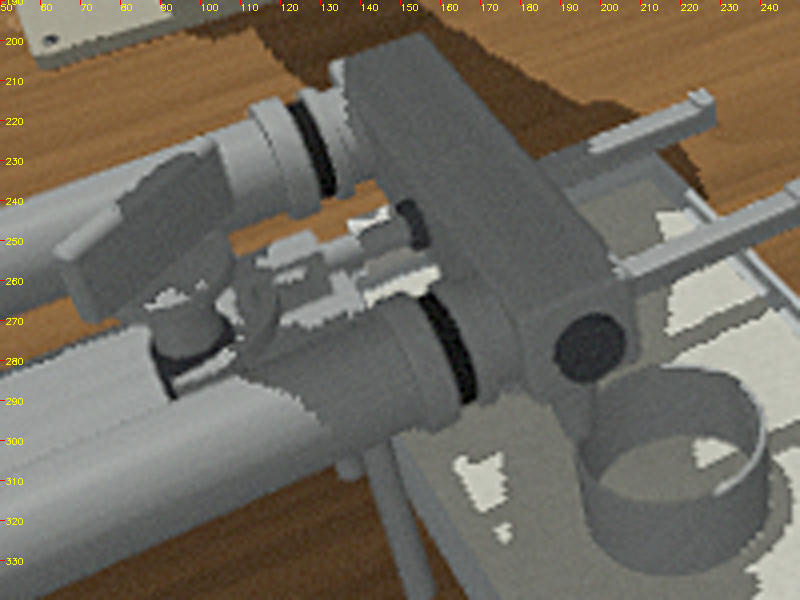

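```bash
python3 -c "
from bench import finish_job
print(finish_job())"
```

```text
the job is handed in; nothing more can be done
None
```

I pushed the nozzle head up to both seals, pinched the winged cam, and turned it clockwise until it felt tight. I then let go, backed off and handed the job in. No verdict was reported.

**Head on the seals:** I pushed on the middle of the outer face and stopped when the force rose from about 3.6 N to 7–10 N. The scene picture showed the head against both seals while the hook was still open. The top view was blocked by the arm, so I checked contact by force and the scene and wrist pictures. I did not measure the pin's distance from the cam's axis.

**Cam:** I turned it about 142°, to roughly 2.6 rad. The torque stayed around 0.1 N m until the head began pressing on the seals at about 2.3 rad. I stopped at 0.45 N m, which is about 15 N at 30 mm and inside the 14–18 N given for tight.

**Last checks:** With the arm clear and the wrist force near zero, the pictures showed:
- The wing stayed where I left it.
- The hook was around the bolt's pin.
- The head looked level on the seals.
- The nearer cake ring had not moved.

I did not look again at the second ring, the bowl or the scraper after the turn. The arm stayed clear of all three.

**Least certain point:** the seal force could not be read directly. From the torque I estimate about 39 N, within 20–55 N. The ideal hook travel and stiffness figures would put it higher, up to about 55 N. I went by the torque limits in the task.

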